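# Retract the square bench stop

## Task

Four pop-up stops stand up from flanges on the bench, three with round pins and one with a square pin; the next board has to slide over the square one. Gently press the square pin down with the fingertips until it is flush with its flange, then draw the hand back a hand's breadth clear of it. Do not touch the round stops or disturb anything else on the bench; nothing is to be grasped.

Things in the scene. Friction and masses are not known exactly. Their poses are not given: they have to be found in the camera images.
- square_stop: The stop to press: pop-up bench stop: dark round flange, 62 across, 14 high, screwed to the bench; a bright metal pin stands 13 to 16 out of its top. Its pin is SQUARE, 32 x 32 seen from above, the only square one of four. Origin: centre of the flange's underside; z up, x and y along the pin's sides. A stack of boards up to 400 high fills the bench from y = -0.43 m to the right, x = 0.34 to 0.81 m: keep the arm clear.
- square_stop_top (a point): Centre of the top face of the square pin; it goes down with the pin. At the flange top's height (14 above the bench) the pin is flush.
- square_stop_pin (a joint): How far the square pin is pushed down, m: 0 = fully up (16 mm proud), 0.016 = flush with its flange, where it meets a hard stop; starts between 0 and 0.003. Friction of about 5 N, no spring: it stays where it is left.
- round_a: A stop to leave alone: pop-up bench stop: dark round flange, 62 across, 14 high, screwed to the bench; a bright metal pin stands 13 to 16 out of its top. Its pin is ROUND, 30 across. Origin: centre of the flange's underside. The four stops swap places from run to run.
- round_a_top (a point): Centre of the top face of this round pin; it goes down with the pin, which has the same travel and friction as the square one.
- round_b: A stop to leave alone: pop-up bench stop: dark round flange, 62 across, 14 high, screwed to the bench; a bright metal pin stands 13 to 16 out of its top. Its pin is ROUND, 30 across. Origin: centre of the flange's underside. The four stops swap places from run to run.
- round_b_top (a point): Centre of the top face of this round pin; it goes down with the pin, which has the same travel and friction as the square one.
- round_c: A stop to leave alone: pop-up bench stop: dark round flange, 62 across, 14 high, screwed to the bench; a bright metal pin stands 13 to 16 out of its top. Its pin is ROUND, 30 across. Origin: centre of the flange's underside. The four stops swap places from run to run.
- round_c_top (a point): Centre of the top face of this round pin; it goes down with the pin, which has the same travel and friction as the square one.
- marker_blue: Bystander, loose: blue felt marker lying flat, 137 long, 19 wide, 17 high. Origin: centre of its underside.
- driver_red: Bystander, loose: screwdriver with red handle lying flat, 189 long, 27 thick. Origin: centre of its underside.
- tray_tin: Bystander, loose: round red and silver tin, 48 across, 30 high. Origin: centre of its underside.
- yellow_box: Bystander, loose: small yellow box, 35 x 50, 28 high. Origin: centre of its underside.
- sand_block: Bystander, loose: brown sanding block, 62 x 90, 32 high. Origin: centre of its underside.
- pad_cup: Bystander, loose: white open cup, 69 across, 60 high. Origin: centre of its underside.
- glue_bottle: Bystander, loose: white and blue glue bottle, upright, 43 across, 126 high. Origin: centre of its underside.
- tape_measure: Bystander, loose: yellow tape measure standing on edge, 40 x 76, 68 high. Origin: centre of its underside.
Not all that is in view belongs to the job. What is shaped like the square_stop but purple is not meant.

How it is judged (in metres and radians):
On the way:
1. the fingers rest on the square stop (contact force between the fingers and square_stop above 0.5 N), for 0.1 s.
At the end, for the whole second after the job is handed in: The square pin is pushed down to within 2.5 mm of flush with its flange, the three round pins stand within 2 mm of where they began, and the grasp point of the hand is more than 60 mm from the square pin's top (value of joint square_stop_pin above 0.0135 m and distance between the grasp point and square_stop_top above 0.06 m and distance of each of round_a_top, round_b_top, round_c_top from where it was at the start of the episode below 0.002 m); the robot touches nothing.
It fails at once if the square stop is pressed with more than 40 N (contact force between the arm and square_stop above 40 N).
It fails at once if a round stop is touched (more than 1 N) or its pin moved by more than 2 mm (contact force between the arm and round_a above 1 N or contact force between the arm and round_b above 1 N or contact force between the arm and round_c above 1 N or distance of any of round_a_top, round_b_top, round_c_top from where it was at the start of the episode above 0.002 m).
It fails at once if a loose thing on the bench is moved by more than 12 mm or lifted (distance of any of marker_blue, driver_red, tray_tin, yellow_box, sand_block, pad_cup, glue_bottle, tape_measure from where it was at the start of the episode above 0.012 m).
It also fails if it takes over 32 s, if anything falls off the work surface, if the arm or the gripper's body presses on something with over 40 N, if the wrist force passes 120 N, or if a joint passes its speed limit or range.

## Robot

A 7-joint arm with a two-finger parallel gripper is mounted at the origin on a cart in front of the work surface, level with it; the furniture and walls round the work are solid. World frame = base frame: x ahead of the robot, y to its left, z up, the work surface at z = 0. Lengths are in mm, angles in degrees, forces in N, time in s.
With the tool pointing down it reaches from about 375 to 925 mm from the base axis. Payload 3.1 kg.
Tool frame: the origin (TCP) lies at the very end of the fingers, on their centre line; the grasp point (between the pads) lies 19 mm behind it; z points along the fingers, y is the line along which they close (so a half turn about z gives the same grasp; the last joint's range is limited). The gripper opens to 85 mm and grips with 20 to 120 N. Pads are 22 mm wide; open, the fingers measure 114 mm over their backs; the gripper's body (76 mm by 85 mm) begins 54 mm behind the grasp point. The pads swing forward as they close: fully open they stand 13 mm farther back than shut.
Start: joints at [-72.754, 21.939, 2.515, 91.553, -1.026, 66.532, -2.859], TCP at [252.382, 599.005, 231.269] pointing down, gripper open.
Joint ranges: [-149.38, 149.38], [-23.57, 123.04], [-84.95, 90], [0, 143.3], [-89.99, 269.99], [3.08, 112.72], [-163.45, 163.45]. Speed limits (degrees/s): [159.86, 159.86, 180, 180, 180, 180, 180].

## Interface

Orientations are given as [roll, pitch, yaw] about the fixed x, y, z axes, in that order (R = Rz(yaw) Ry(pitch) Rx(roll)).
In Python, from station import sensors, snapshot, job_done, spotter gives the robot as it stands.
- The arm moves only by the shell command python3 -m pendant 'ROWS'. ROWS is JSON, a list of rows, each an object of numbers: "ax", "ay", "az": the turn, a rotation vector about the world's x, y, z each as a share of 4 degrees, from -1 to 1; "x", "y", "z": the shift along the world's x, y, z each as a share of 0.04 m, from -1 to 1; "grip": the opening, from 0 (shut) to 1 (fully open). In form: [{"ax": .., "ay": .., "az": .., "x": .., "y": .., "z": .., "grip": ..}, ...]. A call has 1 to 5 rows; each row shifts and turns the commanded pose from where the row before left it; what a row does not reach is not made up. A row lasts 1/10 s, in which the tool goes at most 50 mm and 8.59 degrees, less where a joint would pass 70% of its speed; a pose out of reach is approached as far as the arm can. A call with a number of a shift or a turn outside -1 to 1 is refused whole. A call with a gripper value outside its range is refused whole. The fingers move at their own pace and stop on an object; the grip force is fixed at half the most. Time passes only in rows, so rows that do not move let the fingers close. It gives the time, the measured TCP pose, the force, the opening and the grip force at its end, in the units of the state.
- sensors.read_state(): the state, without advancing time (a new reading comes with each control period).
- snapshot(name): name is "side" or "top"; returns a dict with "pixels" (420x560x3 uint8, blue, green, red), "K" (3x3 intrinsics, pixels), "dist" ([k1, k2, p1, p2, k3] as OpenCV has them; the pictures are not rectified), "R" (3x3) and "t" (3): a world point X has camera coordinates R X + t. Camera axes: x right, y down, z forward; pixel columns grow to the right and rows downward; lengths in mm; the calibration is good to about 2 mm. A picture is of the moment at which its call begins. There is no depth.
- job_done(): hands the job in; it is judged then, once.
Trained networks look in a picture, given as the dict that the camera call returned (one of the last four; its "shot" number tells which), for a name from the list of things; names that differ only in an ending like _2 or _b are one class to them, and where a whole thing is asked for, a point or a joint stands for the part that bears it (a point fixed in the world has none). Each returns a list of dicts, best first, with "p" (0 to 1); they miss things now and then, are a little off and sometimes report something else, mostly with a low value. They report only what shows in the picture. A call takes as long as a camera call. They do not tell look-alikes from the thing itself.
- spotter.search_frame(picture, query): "location" ([x, y, z] in mm, in the coordinates of the camera as it stood for that picture, good to about 4 mm: the middle of the surface that is visible of it).
The state is a dict: "clock": time; "q": joint angles; "joint_velocities": joint speeds; "effort": joint torques, N m; "tool_pos": TCP position; "ee_rot": TCP orientation; "force": force on the tool from outside, world axes, zero at the start; "torque": the same for the moment, N m; "finger_gap": finger opening in mm; "gripper_force": force on a finger pad.
Only numpy, scipy, OpenCV 4.12 (cv2) and the standard library are available. Lean on these libraries where they do the work, as an engineer would, in place of code of your own. Each camera call takes 0.05 s, during which the arm holds its last target. There are 200 camera calls.

## Working session

There is one attempt and no reset: what is moved stays moved. The work goes in short steps, Python scripts to look and compute and a shell command to move; the robot and the scene stay as the last step left them, time stands still between calls to the robot, and variables do not carry over. Pictures are saved under pics/ and viewed, at most 10 in all, crops included, and the job is handed in when it is done.

```bash
mkdir -p pics; cat > h.py <<'E'
import numpy as np,cv2
from station import sensors,snapshot,job_done,spotter
def world(p,c): return np.array(p['R']).T@(np.array(c)-np.array(p['t']))
def ray(p,u,v,z):
    n=cv2.undistortPoints(np.array([[[u,v]]],float),np.array(p['K']),np.array(p['dist']))[0,0]
    R=np.array(p['R']);o=-R.T@np.array(p['t']);d=R.T@np.array([n[0],n[1],1]);return o+d*(z-o[2])/d[2]
def pix(p,X):
    return cv2.projectPoints(np.array([X],float),cv2.Rodrigues(np.array(p['R']))[0],np.array(p['t'],float),np.array(p['K']),np.array(p['dist']))[0].ravel()
E
python3 - <<'E'
from h import *
for n in('top','side'):
    p=snapshot(n);cv2.imwrite(f'pics/{n}0.png',p['pixels'])
    print(n,-np.array(p['R']).T@np.array(p['t']))
    for q in('square_stop','round_a','tape_measure','glue_bottle','pad_cup','marker_blue','driver_red','tray_tin','yellow_box','sand_block'):
        print(q,[(round(r['p'],2),world(p,r['location']).round().tolist(),pix(p,world(p,r['location'])).round().tolist()) for r in spotter.search_frame(p,q)])
s=sensors.read_state();print(s['clock'],s['tool_pos'],s['ee_rot'],s['finger_gap'],s['force'])
E
```

```text
top [ 408.35048349  -47.92484955 1043.65713997]
square_stop [(0.87, [383.0, -31.0, 15.0], [277.0, 283.0]), (0.66, [448.0, -277.0, 13.0], [371.0, 259.0])]
round_a [(0.71, [555.0, -311.0, 14.0], [382.0, 219.0]), (0.69, [533.0, 171.0, 15.0], [202.0, 225.0]), (0.64, [418.0, -142.0, 14.0], [320.0, 270.0]), (0.31, [682.0, 203.0, 61.0], [189.0, 167.0])]
tape_measure [(0.62, [683.0, 204.0, 61.0], [189.0, 166.0]), (0.25, [448.0, -274.0, 11.0], [369.0, 259.0])]
glue_bottle [(0.78, [674.0, 27.0, 78.0], [255.0, 168.0])]
pad_cup [(0.66, [704.0, -43.0, 22.0], [283.0, 163.0])]
marker_blue [(0.51, [547.0, 286.0, 14.0], [161.0, 220.0])]
driver_red [(0.86, [475.0, 331.0, 23.0], [142.0, 246.0])]
tray_tin [(0.83, [444.0, 94.0, 33.0], [229.0, 259.0]), (0.72, [548.0, 291.0, 14.0], [159.0, 219.0]), (0.55, [680.0, 203.0, 62.0], [189.0, 168.0]), (0.37, [554.0, -315.0, 13.0], [384.0, 219.0])]
yellow_box [(0.73, [520.0, -385.0, 28.0], [411.0, 231.0]), (0.39, [545.0, 289.0, 12.0], [160.0, 221.0])]
sand_block []
side [458.45585183 689.85091206 546.81777019]
square_stop [(0.94, [390.0, -17.0, 16.0], [353.0, 224.0
[... 298 characters left out ...]
easure [(0.95, [674.0, 205.0, 54.0], [200.0, 264.0])]
glue_bottle [(0.83, [682.0, 51.0, 59.0], [220.0, 213.0]), (0.21, [680.0, -46.0, 45.0], [232.0, 194.0])]
pad_cup [(0.83, [678.0, -47.0, 49.0], [233.0, 192.0])]
marker_blue [(0.78, [548.0, 297.0, 13.0], [258.0, 329.0])]
driver_red [(0.96, [480.0, 334.0, 19.0], [295.0, 352.0])]
tray_tin [(0.74, [451.0, 104.0, 25.0], [324.0, 253.0])]
yellow_box [(0.64, [519.0, -372.0, 19.0], [311.0, 149.0]), (0.6, [448.0, -257.0, 11.0], [332.0, 172.0])]
sand_block [(0.51, [684.0, -367.0, 30.0], [258.0, 142.0])]
1.1 [252.39896136 599.02197123 231.30193302] [ 1.79997207e+02 -3.02538253e-04  1.57153453e+02] 85.49970522621658 [ 0.9606569  -0.21290481  0.47064105]
```

View pics/top0.png

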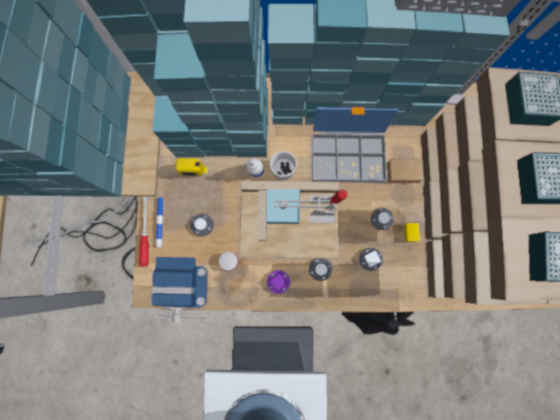

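View pics/side0.png

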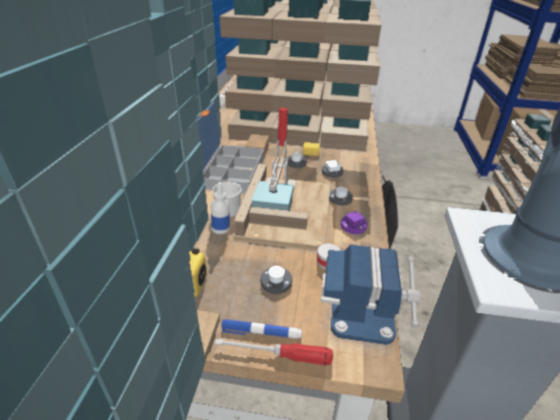

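```bash
python3 - <<'E'
from h import *
p=snapshot('top');im=p['pixels']
c=[im[v-28:v+28,u-28:u+28] for u,v in((371,259),(382,219),(202,225),(320,270))]
cv2.imwrite('pics/z.png',cv2.resize(np.vstack([np.hstack(c[:2]),np.hstack(c[2:])]),(600,600),interpolation=cv2.INTER_CUBIC))
g=im[245:275,357:387].min(2)
m=cv2.threshold(g,0,255,cv2.THRESH_OTSU)[1]
n,l,st,ce=cv2.connectedComponentsWithStats(m);print(st,ce)
for g in(160,190,210,230):
  mm=(im[247:273,359:385].min(2)>g).astype('uint8');n,l,st,ce=cv2.connectedComponentsWithStats(mm)
  for i in range(1,n):
    if st[i,4]>15:
      u,v=ce[i]+[359,247];r=cv2.minAreaRect(np.argwhere(l==i)[:,::-1].astype(np.float32));print(g,st[i],u,v,ray(p,u,v,29).round(1),r[1:])
q=snapshot('side');s=q['pixels']
cv2.imwrite('pics/zs.png',cv2.resize(s[140:220,270:370],(700,560),interpolation=cv2.INTER_CUBIC))
E
```

```text
[[  0   0  30  30 750]
 [  8   6  16  15 150]] [[14.31466667 14.82      ]
 [15.42666667 12.9       ]]
160 [  6   4  16  15 145] 372.51724137931035 258.00689655172414 [ 449.1 -278.7   29. ] ((11.62755298614502, 12.521980285644531), 63.43495178222656)
190 [  7   5  14  10 103] 372.4854368932039 257.2621359223301 [ 451.  -278.7   29. ] ((9.0, 13.0), 90.0)
210 [ 8  5 12 10 76] 372.32894736842104 257.0921052631579 [ 451.5 -278.3   29. ] ((8.9442720413208, 9.391485214233398), 63.43495178222656)
```

View pics/z.png

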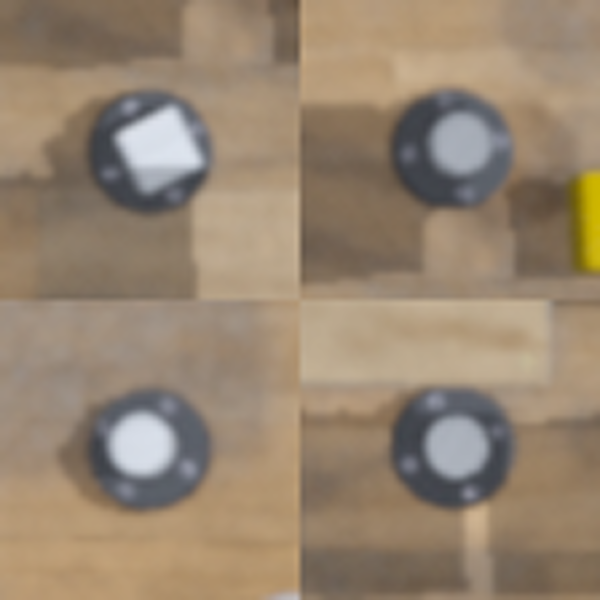

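View pics/zs.png

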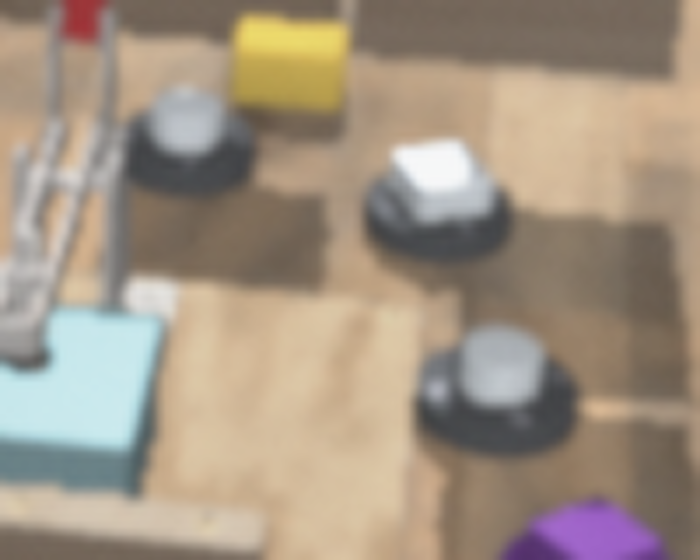

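```bash
python3 -m pendant '[{"y":-0.8,"x":0.2,"az":-1,"grip":0},{"y":-0.9,"x":0.2,"az":-1,"grip":0},{"y":-0.9,"x":0.3,"az":-1,"grip":0},{"y":-0.9,"x":0.3,"az":-1,"grip":0},{"y":-0.9,"x":0.3,"az":-1,"grip":0}]'
```

```text
$[0]: bad value
```

```bash
python3 -m pendant '[{"ax":0,"ay":0,"az":-1,"x":0.2,"y":-0.8,"z":0,"grip":0},{"ax":0,"ay":0,"az":-1,"x":0.2,"y":-0.9,"z":0,"grip":0},{"ax":0,"ay":0,"az":-1,"x":0.3,"y":-0.9,"z":0,"grip":0},{"ax":0,"ay":0,"az":-1,"x":0.3,"y":-0.9,"z":0,"grip":0},{"ax":0,"ay":0,"az":-1,"x":0.3,"y":-0.9,"z":0,"grip":0}]'
```

```text
clock: 1.7
tool_pos: [304.8, 421.6, 231.4]
ee_rot: [180.0, -0.0, 137.0]
force: [0.8, 0.2, 0.1]
finger_gap: 12.0
gripper_force: 0.0
```

```bash
python3 -m pendant '[{"ax":0,"ay":0,"az":-1,"x":0.4,"y":-0.9,"z":0,"grip":0},{"ax":0,"ay":0,"az":-1,"x":0.4,"y":-0.9,"z":0,"grip":0},{"ax":0,"ay":0,"az":-1,"x":0.4,"y":-0.9,"z":0,"grip":0},{"ax":0,"ay":0,"az":-1,"x":0.4,"y":-0.9,"z":0,"grip":0},{"ax":0,"ay":0,"az":0,"x":0.4,"y":-0.9,"z":0,"grip":0}]'; python3 -m pendant '[{"ax":0,"ay":0,"az":0,"x":0.4,"y":-0.9,"z":0,"grip":0},{"ax":0,"ay":0,"az":0,"x":0.4,"y":-0.9,"z":0,"grip":0},{"ax":0,"ay":0,"az":0,"x":0.2,"y":-0.9,"z":0,"grip":0},{"ax":0,"ay":0,"az":0,"x":0,"y":-0.9,"z":0,"grip":0},{"ax":0,"ay":0,"az":0,"x":0,"y":-0.9,"z":0,"grip":0}]'; python3 -m pendant '[{"ax":0,"ay":0,"az":0,"x":0,"y":-0.9,"z":0,"grip":0},{"ax":0,"ay":0,"az":0,"x":0,"y":-0.9,"z":0,"grip":0},{"ax":0,"ay":0,"az":0,"x":0,"y":-0.9,"z":0,"grip":0},{"ax":0,"ay":0,"az":0,"x":0,"y":-0.9,"z":0,"grip":0},{"ax":0,"ay":0,"az":0,"x":0,"y":-0.9,"z":0,"grip":0}]'
```

```text
clock: 2.2
tool_pos: [384.9, 241.5, 231.6]
ee_rot: [179.9, -0.0, 121.1]
force: [0.6, 1.4, 0.3]
finger_gap: -0.3
gripper_force: 0.0
clock: 2.7
tool_pos: [424.7, 61.4, 231.6]
ee_rot: [179.9, 0.0, 121.1]
force: [0.7, -0.0, 0.7]
finger_gap: -0.1
gripper_force: 0.0
clock: 3.2
tool_pos: [424.3, -118.4, 231.6]
ee_rot: [179.9, -0.0, 121.2]
force: [0.9, 0.5, 0.4]
finger_gap: -0.0
gripper_force: 0.0
```

```bash
python3 -m pendant '[{"ax":0,"ay":0,"az":0,"x":0.15,"y":-0.9,"z":0,"grip":0},{"ax":0,"ay":0,"az":0,"x":0.15,"y":-0.9,"z":0,"grip":0},{"ax":0,"ay":0,"az":0,"x":0.15,"y":-0.9,"z":0,"grip":0},{"ax":0,"ay":0,"az":0,"x":0.15,"y":-0.9,"z":0,"grip":0},{"ax":0,"ay":0,"az":0,"x":0,"y":-0.4,"z":0,"grip":0}]'; python3 -m pendant '[{"ax":0,"ay":0,"az":0,"x":0,"y":0,"z":-0.8,"grip":0},{"ax":0,"ay":0,"az":0,"x":0,"y":0,"z":-0.9,"grip":0},{"ax":0,"ay":0,"az":0,"x":0,"y":0,"z":-0.9,"grip":0},{"ax":0,"ay":0,"az":0,"x":0,"y":0,"z":-0.9,"grip":0},{"ax":0,"ay":0,"az":0,"x":0,"y":0,"z":-0.6,"grip":0}]'
python3 - <<'E'
from h import *
s=sensors.read_state();print(s['tool_pos'],s['force'],s['q'])
a=[]
for n in('top','side'):
    p=snapshot(n);im=p['pixels'].copy()
    u,v=pix(p,[449,-278,30]).round().astype(int)
    print(n,u,v,pix(p,s['tool_pos']))
    a.append(cv2.resize(im[v-70:v+40,u-55:u+55],(400,400),interpolation=cv2.INTER_CUBIC))
cv2.imwrite('pics/n1.png',np.hstack(a))
E
```

```text
clock: 3.7
tool_pos: [448.6, -280.9, 232.0]
ee_rot: [-179.9, 0.2, 121.0]
force: [0.3, -0.1, -0.2]
finger_gap: -0.0
gripper_force: 0.0
clock: 4.2
tool_pos: [447.4, -276.0, 64.9]
ee_rot: [-179.9, -0.1, 121.2]
force: [-0.1, -0.2, -0.4]
finger_gap: 0.0
gripper_force: 0.0
[ 447.4240929  -276.03011805   64.87629431] [-0.14350196 -0.15355789 -0.42692179] [-10.37037377  27.65632588  44.77026432 117.22265051 -27.07163107
  45.86526444  81.76430507]
top 372 258 [374.67475582 258.10481987]
side 333 163 [334.70436563 151.95298154]
```

View pics/n1.png

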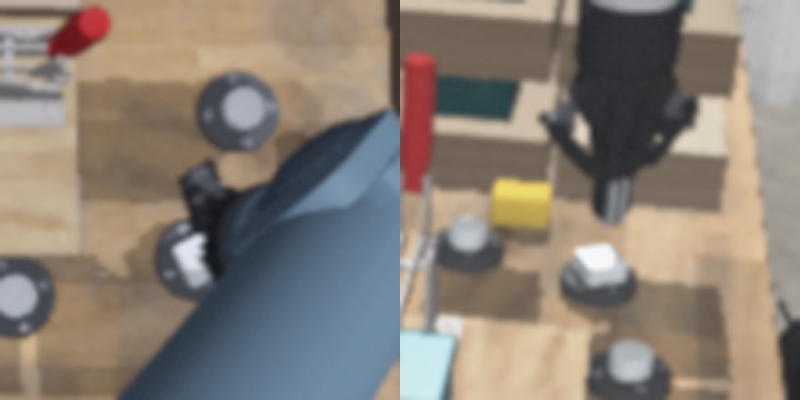

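The side view shows the tip at about (336,154) px just above the square pin at (332,163). I'll shift it slightly towards +x and descend.

```bash
python3 -m pendant '[{"ax":0,"ay":0,"az":0,"x":0.07,"y":-0.05,"z":-0.2,"grip":0},{"ax":0,"ay":0,"az":0,"x":0,"y":0,"z":-0.2,"grip":0},{"ax":0,"ay":0,"az":0,"x":0,"y":0,"z":-0.15,"grip":0},{"ax":0,"ay":0,"az":0,"x":0,"y":0,"z":-0.1,"grip":0},{"ax":0,"ay":0,"az":0,"x":0,"y":0,"z":0,"grip":0}]'
python3 - <<'E'
from h import *
s=sensors.read_state();print(s['tool_pos'],s['force'])
p=snapshot('side');im=p['pixels']
cv2.imwrite('pics/n2.png',cv2.resize(im[125:185,303:363],(600,600),interpolation=cv2.INTER_CUBIC))
E
```

```text
clock: 4.8
tool_pos: [451.1, -278.8, 41.1]
ee_rot: [-180.0, -0.0, 121.2]
force: [0.2, -0.1, -0.4]
finger_gap: 0.1
gripper_force: 0.0
[ 451.08869097 -278.81507588   41.13591646] [ 0.21142155 -0.05889862 -0.38635678]
```

View pics/n2.png

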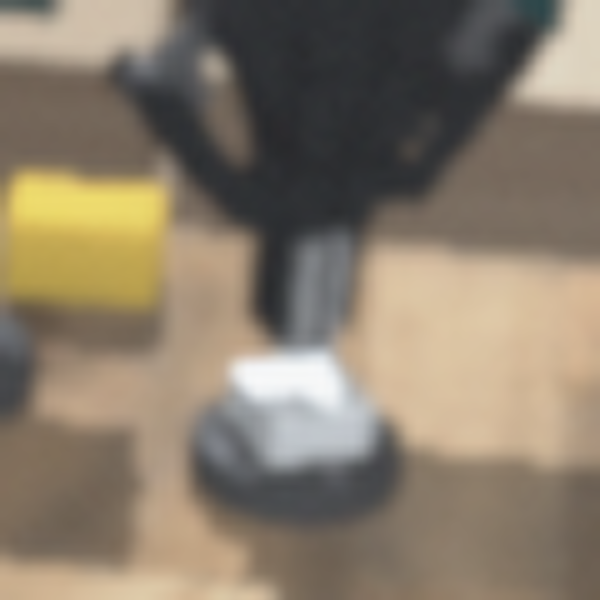

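The closed tip sits centred just above the square pin. Pressing now in small steps.

```bash
python3 -m pendant '[{"ax":0,"ay":0,"az":0,"x":0.03,"y":0,"z":-0.1,"grip":0},{"ax":0,"ay":0,"az":0,"x":0,"y":0,"z":-0.05,"grip":0},{"ax":0,"ay":0,"az":0,"x":0,"y":0,"z":-0.05,"grip":0},{"ax":0,"ay":0,"az":0,"x":0,"y":0,"z":-0.05,"grip":0},{"ax":0,"ay":0,"az":0,"x":0,"y":0,"z":-0.05,"grip":0}]'; python3 -m pendant '[{"ax":0,"ay":0,"az":0,"x":0,"y":0,"z":-0.04,"grip":0},{"ax":0,"ay":0,"az":0,"x":0,"y":0,"z":-0.04,"grip":0},{"ax":0,"ay":0,"az":0,"x":0,"y":0,"z":-0.04,"grip":0},{"ax":0,"ay":0,"az":0,"x":0,"y":0,"z":-0.04,"grip":0}]'
```

```text
clock: 5.35
tool_pos: [452.4, -279.0, 29.3]
ee_rot: [180.0, -0.0, 121.1]
force: [0.0, 1.7, 5.1]
finger_gap: -0.2
gripper_force: 2.4
clock: 5.75
tool_pos: [452.4, -279.0, 22.9]
ee_rot: [180.0, -0.0, 121.1]
force: [-1.6, 0.6, 4.7]
finger_gap: -0.1
gripper_force: 2.4
```

Contact at 5 N as expected; on to flush.

```bash
python3 -m pendant '[{"ax":0,"ay":0,"az":0,"x":0,"y":0,"z":-0.04,"grip":0},{"ax":0,"ay":0,"az":0,"x":0,"y":0,"z":-0.04,"grip":0},{"ax":0,"ay":0,"az":0,"x":0,"y":0,"z":-0.04,"grip":0},{"ax":0,"ay":0,"az":0,"x":0,"y":0,"z":-0.03,"grip":0}]'; python3 -m pendant '[{"ax":0,"ay":0,"az":0,"x":0,"y":0,"z":-0.02,"grip":0},{"ax":0,"ay":0,"az":0,"x":0,"y":0,"z":0,"grip":0}]'
```

```text
clock: 6.15
tool_pos: [452.4, -279.0, 16.7]
ee_rot: [-180.0, 0.0, 121.2]
force: [-1.0, 0.6, 5.1]
finger_gap: 0.3
gripper_force: 2.3
clock: 6.35
tool_pos: [452.4, -279.0, 15.9]
ee_rot: [-180.0, 0.0, 121.2]
force: [-0.0, 0.0, 2.9]
finger_gap: -0.4
gripper_force: 1.2
```

Now 0.5 mm steps to the hard stop.

```bash
python3 -m pendant '[{"ax":0,"ay":0,"az":0,"x":0,"y":0,"z":-0.015,"grip":0},{"ax":0,"ay":0,"az":0,"x":0,"y":0,"z":-0.015,"grip":0}]'; python3 -m pendant '[{"ax":0,"ay":0,"az":0,"x":0,"y":0,"z":-0.01,"grip":0},{"ax":0,"ay":0,"az":0,"x":0,"y":0,"z":0,"grip":0}]'
```

```text
clock: 6.55
tool_pos: [452.4, -279.0, 14.9]
ee_rot: [180.0, -0.0, 121.2]
force: [-1.7, 0.5, 4.9]
finger_gap: -0.1
gripper_force: 2.3
clock: 6.75
tool_pos: [452.4, -279.0, 14.8]
ee_rot: [180.0, -0.0, 121.1]
force: [-1.3, 0.6, 6.1]
finger_gap: -0.2
gripper_force: 3.2
```

```bash
python3 -m pendant '[{"ax":0,"ay":0,"az":0,"x":0,"y":0,"z":-0.01,"grip":0},{"ax":0,"ay":0,"az":0,"x":0,"y":0,"z":0,"grip":0}]'
```

```text
clock: 6.95
tool_pos: [452.4, -279.1, 14.7]
ee_rot: [180.0, -0.0, 121.1]
force: [-1.7, 1.6, 9.1]
finger_gap: 0.1
gripper_force: 4.7
```

```bash
python3 -m pendant '[{"ax":0,"ay":0,"az":0,"x":0,"y":0,"z":-0.01,"grip":0},{"ax":0,"ay":0,"az":0,"x":0,"y":0,"z":0,"grip":0}]'
```

```text
clock: 7.15
tool_pos: [452.4, -279.0, 14.7]
ee_rot: [180.0, -0.1, 121.1]
force: [-3.3, 2.1, 12.2]
finger_gap: -0.1
gripper_force: 6.2
```

The position holds while the force rises, so it is on the hard stop. Drawing back up.

```bash
python3 -m pendant '[{"ax":0,"ay":0,"az":0,"x":0,"y":0,"z":0.1,"grip":0},{"ax":0,"ay":0,"az":0,"x":0,"y":0,"z":0.5,"grip":0},{"ax":0,"ay":0,"az":0,"x":0,"y":0,"z":0.9,"grip":0},{"ax":0,"ay":0,"az":0,"x":0,"y":0,"z":0.9,"grip":0},{"ax":0,"ay":0,"az":0,"x":0,"y":0,"z":0.9,"grip":0}]'; python3 -m pendant '[{"ax":0,"ay":0,"az":0,"x":0,"y":0,"z":0.6,"grip":0},{"ax":0,"ay":0,"az":0,"x":0,"y":0,"z":0,"grip":0},{"ax":0,"ay":0,"az":0,"x":0,"y":0,"z":0,"grip":0}]'
python3 - <<'E'
from h import *
p=snapshot('side');im=p['pixels']
cv2.imwrite('pics/n3.png',cv2.resize(im[130:220,270:370],(700,600),interpolation=cv2.INTER_CUBIC))
E
```

```text
clock: 7.65
tool_pos: [452.0, -278.9, 146.3]
ee_rot: [-179.9, -0.0, 121.1]
force: [0.5, 0.6, 0.1]
finger_gap: -0.1
gripper_force: 0.0
clock: 7.95
tool_pos: [452.6, -278.7, 169.6]
ee_rot: [179.9, 0.0, 121.2]
force: [-0.7, 0.9, -0.5]
finger_gap: -0.6
gripper_force: 0.0
```

View pics/n3.png

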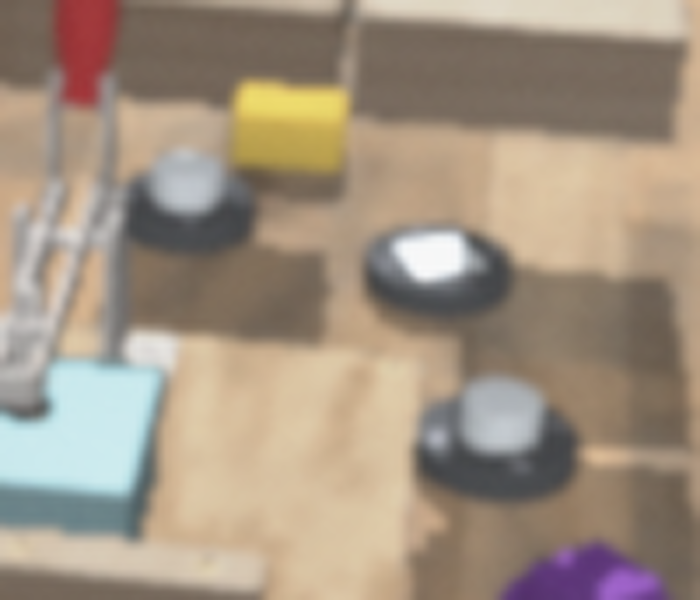

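The square pin is flush with its flange at crop (435,260), the round pins still stand, and the hand is about 155 mm above.

```bash
python3 -c "
from station import job_done
print(job_done())"
```

```text
the job is handed in; nothing more can be done
None
```

I pressed the square pin down to its hard stop with about 12 N, flush with its flange in the last picture. The hand then drew back about 155 mm above it without touching anything else, and I handed the job in; no verdict was returned.

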